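# Back out the captive lock screw and open the dust gate

## Robot

A 7-joint arm with a two-finger parallel gripper is mounted at the origin on the work surface. World frame = base frame: x ahead of the robot, y to its left, z up, the work surface at z = 0. Lengths are in m, angles in rad, forces in N, time in s.
With the tool pointing down it reaches from about 0.425 to 0.925 m from the base axis. Payload 6.8 kg.
Tool frame: the origin (TCP) lies at the very end of the fingers, on their centre line; the grasp point (between the pads) lies 19 mm behind it (bot.grip_point_offset is the distance from the TCP to the grasp point, in m); y points along the fingers, z is the direction in which the jaws open and shut, and the axes are right-handed (so a half turn about y gives the same grasp; the last joint's range is limited). The gripper opens to 85 mm and grips with 20 to 120 N. Pads are 22 mm wide; open, the fingers measure 114 mm over their backs; the gripper's body (76 mm by 85 mm) begins 54 mm behind the grasp point. The pads swing forward as they close: fully open they stand 13 mm farther back than shut.
Start: joints at [1.03, 0.477, 0.022, 1.555, -0.011, 1.109, -0.083], TCP at [0.283, -0.613, 0.231] pointing down, gripper open.
Joint ranges: [-2.96, 2.96], [-0.34, 2.1], [-1.41, 1.46], [0.24, 2.44], [-1.37, 4.51], [0.17, 1.92], [-2.96, 2.96]. Speed limits (rad/s): [2.39, 2.39, 3.14, 3.14, 3.14, 3.14, 3.14].

## Interface

Orientations are given as a unit quaternion [x, y, z, w].
In Python, from plant import status, imaging, bot gives the robot as it stands.
- The arm moves only by the tool apply_moves, never from a script. Its arguments are lists of equal length, an entry for each row: "slide": the shift along the tool's x, y, z in mm, a list of three; "delta_rot": the turn, a rotation vector about the tool's x, y, z in degrees, a list of three. A call has 1 to 8 rows; each row shifts and turns the commanded pose from where the row before left it, along the tool's axes as they then stand; what a row does not reach is not made up. A row lasts 1/8 s, in which the tool goes at most 62.5 mm and 10.7 degrees, less where a joint would pass 70% of its speed; a pose out of reach is approached as far as the arm can. A call with a gripper value outside its range is refused whole. "fingers" is the finger opening in mm, from 0 to 85.4, set as the call begins (left out, the last holds). The fingers move at their own pace and stop on an object; "force" is the grip in N (left out, the last holds). Time passes only in rows, so rows that do not move let the fingers close. It gives the time, the measured TCP pose, the force and the opening at its end, in the units of the state.
- status.read_state(): the state, without advancing time (a new reading comes with each control period).
- imaging.capture(name): name is "scene" or "top"; returns the picture (480x640x3 uint8, blue, green, red); there is no depth.
- imaging.calibration(name): a dict with "intrinsics" (3x3 intrinsics, pixels), "R" (3x3) and "t" (3): a world point X has camera coordinates R X + t. Camera axes: x right, y down, z forward; pixel columns grow to the right and rows downward; lengths in m; the calibration is good to about 2 mm. A picture is of the moment at which its call begins. calibration takes no time and is no camera call.
- bot.sign_off(): hands the job in, once; it reports no verdict.
The state is a dict: "t": time; "q": joint angles; "qvel": joint speeds; "effort": joint torques, N m; "position": TCP position; "ee_rot": TCP orientation; "force": force on the tool from outside, world axes, zero at the start; "wrist_torque": the same for the moment, N m; "grip_width": finger opening in m.
Only numpy, scipy, OpenCV 4.12 (cv2) and the standard library are available. Lean on these libraries where they do the work, as an engineer would, in place of code of your own. Each camera call takes 0.05 s, during which the arm holds its last target. There are 200 camera calls.

## Task

Open the slide gate of the dust-extraction box: pull its spring-loaded captive screw gently outward (up) and feel for the thread, unscrew it up the thread (anticlockwise seen from above) until it stops and stays up by itself with your hand off it, and only then slide the gate fully open by its tab. Do not force the thread: pull and turn lightly, and leave everything else on the bench and on the box where it is.

Things in the scene. Friction and masses are not known exactly. Their poses are not given: they have to be found in the camera images.
- gate_box: low plywood box 240 (x) x 320 (y) x 55 mm high, fixed to the bench, with a slide gate on top. Origin: centre of its underside; z up. In this frame the captive screw's vertical axis is at x 0, y +20 mm; an open pipe collar (68 mm across, top at z 84 mm) stands at y -55 mm; the gate slides to +y. A cork block and a small jar stand on the box's top.
- captive_screw: the captive lock screw: a round knurled steel head 26 mm across, 22 mm high, on a 9 mm shaft. Origin: on the axis at the head's underside; z up; this frame does not turn with the head. At rest the origin is 104 mm above the box's underside, 6 mm above the bush. A spring pulls it down with 4 N at rest and 0.18 N more per mm of lift; off the thread it springs back down when let go.
- bush: steel bush in which the screw is captive: 44 mm across, 30 mm high. Origin: centre of its underside, 68 mm above the box's underside. Hidden in it is the thread with two starts half a turn apart, each about 0.5 rad wide. Elsewhere the lugs of the screw meet the thread's underside after 2 to 3 mm of lift and slide round under it. The next start is 0.2 to 1.4 rad away anticlockwise.
- bush_top (a point): centre of the bush's top face, 98 mm above the box's underside. Under a start the screw pulls up to about 12.5 mm of lift, where the thread's roof stops it. Turned anticlockwise (from above) it runs level for up to 0.7 rad, climbs about 3.3 mm per rad to 17 mm of lift with 1.5 mm of axial play, and runs level to a stop, 2 to 2.8 rad in all. On the thread it stays where it is left.
- screw_foot (a point): lower end of the screw's shaft, 55 mm under the head's underside. It stands in a hole of the gate and locks it until the screw is lifted about 14.5 mm. Over 40 N between screw and thread strips the thread: up to 15 N of total upward pull is safe. The stop at the upper end is sturdy.
- gate (a joint): how far the gate is open, m: 0 shut and locked, 0.070 fully open. It slides to +y of the box with about 3 N of drag.
- gate_tab (a point): centre of the top edge of the gate's upright steel tab: 34 mm wide (along x of the box), 8 mm thick (along y), 30 mm high, standing 63 to 93 mm above the underside of the box, 75 mm to +y of the screw axis while the gate is shut. Frame as the gate box's.
- sand_block: cork sanding block 40 x 75 x 28 mm, loose on the box's top at its +x side; origin centre of the underside
- dowel_jar: small amber jar 40 mm across, 45 mm high, loose on the box's top near its -x -y corner; origin centre of the underside
- mallet: hammer lying on the bench, 270 mm long; origin under its middle
- screwdriver: screwdriver with a wooden handle lying on the bench, 210 mm long; origin under its middle
- glue_bottle: white glue bottle, 56 mm across, 160 mm high; origin centre of the underside
- offcut: wooden offcut 140 x 60 x 22 mm; origin centre of the underside
- brush: bench brush lying on the bench, 200 mm long; origin under its middle

How it is judged:
On the way, in this order (a step that is already met when the one before it is completed fails the run):
1. the screw is pulled out, driven up its thread and left parked, hand off, with the gate still shut (z of captive_screw in the frame of gate_box above 0.1194 m and contact force between the fingers and captive_screw below 0.1 N and value of joint gate below 0.01 m), for 0.2 s.
2. the gate is slid open (value of joint gate above 0.064 m), for 0.2 s.
At the end, for the whole second after the job is handed in: the captive screw stays parked at least 15.4 mm above its rest height (17 mm at the stop), the gate is open by at least 64 of its 70 mm, and both are let go (z of captive_screw in the frame of gate_box above 0.1194 m and value of joint gate above 0.064 m); the robot touches nothing.
It fails at once if the thread is forced: more than 40 N between the screw and its bush (contact force between captive_screw and bush above 40 N).
It fails at once if a bystander is shifted by more than 30 mm (distance of any of sand_block, dowel_jar, mallet, screwdriver, glue_bottle, offcut, brush from where it was at the start of the episode above 0.03 m).
It also fails if it takes over 72 s, if anything falls off the work surface, if the arm or the gripper's body presses on something with over 40 N, if the wrist force passes 120 N, or if a joint passes its speed limit or range.

## Working session

There is one attempt and no reset: what is moved stays moved. The work goes in short steps, Python scripts to look and compute and a tool call to move; the robot and the scene stay as the last step left them, time stands still between calls to the robot, and variables do not carry over. Pictures are saved under pics/ and viewed, about 8 in all and at most 12, crops included, and the job is handed in when it is done.

Besides the shell and the picture viewer there is one more tool, called as name(argument=value, ...) on one line, values as JSON. apply_moves: Moves the arm, as the interface text tells. Its arguments: {"type":"object","properties":{"slide":{"type":"array","items":{"type":"array","items":{"type":"number"}}},"delta_rot":{"type":"array","items":{"type":"array","items":{"type":"number"}}},"fingers":{"type":"number"},"force":{"type":"number"}},"required":["slide","delta_rot"]}

```bash
mkdir -p pics; ls
python3 - <<'E'
from plant import status, imaging, bot
import cv2,numpy as np
s=status.read_state()
for k in ("t","position","ee_rot","force","grip_width"): print(k,s[k])
for n in("scene","top"):
    cv2.imwrite(f"pics/{n}0.png",imaging.capture(n)); c=imaging.calibration(n); print(n,c)
print(bot.grip_point_offset)
E
```

```text
pics
t 0.0
position [ 0.28283035 -0.61221022  0.23029969]
ee_rot [-0.1520104   0.69124771 -0.6899818   0.15163952]
force [ 0.75555379  0.07245633 -0.80406752]
grip_width 0.08556360627345434
scene {'intrinsics': array([[554.54412023,   0.        , 320.18733955],
       [  0.        , 554.54412023, 239.34555061],
       [  0.        ,   0.        ,   1.        ]]), 'R': array([[ 0.21976799,  0.97545548,  0.01373439],
       [ 0.59276901, -0.12234153, -0.79602604],
       [-0.77480768,  0.18308237, -0.60510653]]), 't': array([-0.08652039, -0.27483668,  1.67403224])}
top {'intrinsics': array([[499.3589227 ,   0.        , 320.54082276],
       [  0.        , 499.3589227 , 237.36610597],
       [  0.        ,   0.        ,   1.        ]]), 'R': array([[ 0.01005603, -0.99990122,  0.00981959],
       [-0.99713899, -0.01076302, -0.0748197 ],
       [ 0.07491799, -0.00903911, -0.99714873]]), 't': array([-0.04686546,  0.55618897,  1.11810677])}
0.0187
```

View pics/top0.png

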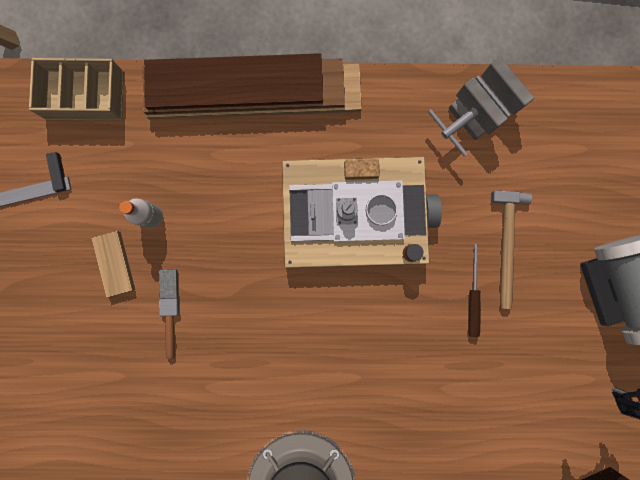

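View pics/scene0.png

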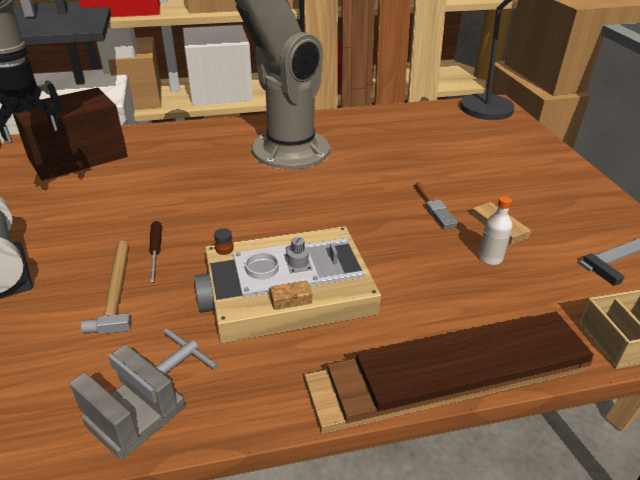

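The top view shows the box, with its corners near (283,161), (424,157), (428,264) and (286,267). The screw head is near (347,205), the collar near (381,209) and the tab near (314,212). I'll enlarge both views.

Run:
```python
import cv2,numpy as np
a=cv2.imread("pics/top0.png")[145:285,270:450]; b=cv2.imread("pics/scene0.png")[220:345,190:390]
a=cv2.resize(a,None,fx=4,fy=4,interpolation=2)
cv2.imwrite("pics/c1.png",a); cv2.imwrite("pics/c2.png",cv2.resize(b,None,fx=4,fy=4,interpolation=2))
```

```text
(no output)
```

View pics/c1.png

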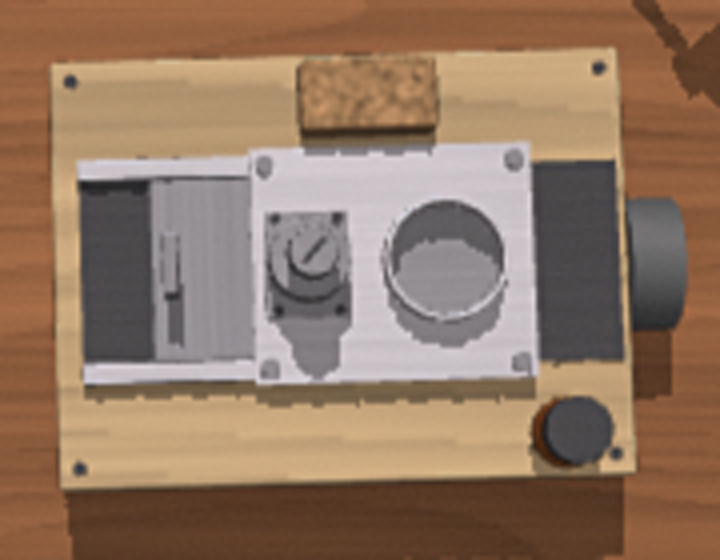

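View pics/c2.png

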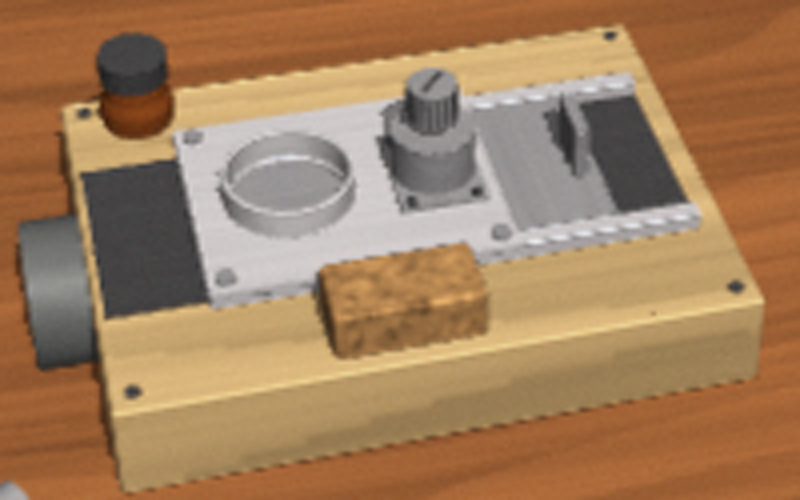

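Crop pixels for the top view: box-top corners (52,64), (615,48), (635,472), (63,488); head top (314,254); collar rim (446,259). For the scene view: corners (64,107), (625,28), (763,300), (112,415); head top (432,85).

```bash
cat > h.py <<'E'
import numpy as np
from plant import status, imaging, bot
from scipy.spatial.transform import Rotation as Ro
C={n:imaging.calibration(n) for n in("scene","top")}
def proj(n,X):
    c=C[n]; p=c["R"]@np.asarray(X)+c["t"]; p=c["intrinsics"]@p; return p[:2]/p[2]
def ray(n,uv,z):
    c=C[n]; d=c["R"].T@np.linalg.solve(c["intrinsics"],[uv[0],uv[1],1]); o=-c["R"].T@c["t"]; return o+d*(z-o[2])/d[2]
def st(): 
    s=status.read_state(); print(round(s["t"],2),"pos",np.round(s["position"],4),"F",np.round(s["force"],2),"T",np.round(s["wrist_torque"],3),"w",round(s["grip_width"],4)); 
    R=Ro.from_quat(s["ee_rot"]).as_matrix(); print("tool axes x,y,z in world:",np.round(R.T,4).tolist(),"q",np.round(s["q"],3)); return s,R
E
python3 - <<'E'
from h import *
from scipy.optimize import least_squares
T=lambda p:np.array(p)/4+[270,145]; S=lambda p:np.array(p)/4+[190,220]
B=[(.12,.16,.055),(.12,-.16,.055),(-.12,-.16,.055),(-.12,.16,.055)]
obs=[("top",T(p),b) for p,b in zip([(52,64),(615,48),(635,472),(63,488)],B)]
obs+=[("scene",S(p),b) for p,b in zip([(763,300),(112,415),(64,107),(625,28)],B)]
h=(0,.02,.126); obs+=[("top",T((314,254)),h),("scene",S((432,85)),h),("top",T((446,259)),(0,-.055,.084)),("top",T((170,262)),(0,.095,.093))]
W=lambda v,b:np.array([v[0]+np.cos(v[2])*b[0]-np.sin(v[2])*b[1],v[1]+np.sin(v[2])*b[0]+np.cos(v[2])*b[1],b[2]])
f=lambda v:np.concatenate([proj(n,W(v,b))-p for n,p,b in obs])
r=least_squares(f,[.65,-.03,0],loss="soft_l1"); v=r.x
print(v,np.degrees(v[2])); print(np.round(f(v).reshape(-1,2),1))
print("screw",W(v,h),"tab",W(v,(0,.095,.093)))
print([ray(n,p,.126) for n,p,b in obs[8:10]])
print("cork",ray("top",T((367,95)),.083),"jar",ray("top",T((578,430)),.1))
st()
E
```

```text
[ 0.61334683 -0.11706032  0.03773527] 2.162071771741812
[[-1.1 -1.2]
 [ 0.8 -0.8]
 [ 0.5  0.2]
 [-1.4  0.2]
 [ 0.8 -1.2]
 [-0.8 -1.1]
 [-1.4 -1.9]
 [-0.4 -2.7]
 [-0.3 -1.4]
 [-0.3 -2. ]
 [ 0.  -1. ]
 [-0.2 -0.4]]
screw [ 0.6125923  -0.09707456  0.126     ] tab [ 0.60976283 -0.02212795  0.093     ]
[array([ 0.60961913, -0.09768239,  0.126     ]), array([ 0.61906778, -0.09767987,  0.126     ])]
cork [ 0.70303973 -0.12887693  0.083     ] jar [ 0.5206682  -0.24003945  0.1       ]
0.1 pos [ 0.2829 -0.6123  0.2304] F [-0.14  0.04 -0.31] T [-0.02   0.001  0.062] w 0.0854
tool axes x,y,z in world: [[-0.9078, -0.4194, 0.0001], [-0.0008, 0.0014, -1.0], [0.4194, -0.9078, -0.0016]] q [ 1.03   0.478  0.022  1.556 -0.012  1.109 -0.083]
```

apply_moves(slide=[[-43,0,-27.5],[-43,0,-27.5],[-43,0,-27.5],[-43,0,-27.5],[-43,0,-27.5],[-43,0,-27.5],[-43,0,-27.5],[-43,0,-27.5]], delta_rot=[[0,0,0],[0,0,0],[0,0,0],[0,0,0],[0,0,0],[0,0,0],[0,0,0],[0,0,0]])

```text
t: 1.1
position: [0.5036, -0.2673, 0.2311]
ee_rot: [-0.152, 0.691, -0.691, 0.152]
force: [-0.1, -1.1, -0.4]
grip_width: 0.0853
```

apply_moves(slide=[[-43,0,-27.5],[-43,0,-27.5],[-43,0,-27.5],[-43,0,-27.5],[0,0,0]], delta_rot=[[0,0,0],[0,0,0],[0,0,0],[0,0,0],[0,10,0]], fingers=60)

```text
t: 1.72
position: [0.6148, -0.0908, 0.2307]
ee_rot: [-0.092, 0.702, -0.7, 0.093]
force: [-0.7, -0.7, -1.0]
grip_width: 0.0603
```

```bash
python3 -c "
from h import *; st()"
```

```text
1.73 pos [ 0.6148 -0.0908  0.2307] F [-0.67 -0.69 -0.96] T [-0.026 -0.03   0.032] w 0.0603
tool axes x,y,z in world: [[-0.9658, -0.2592, -0.0009], [0.0001, 0.0032, -1.0], [0.2592, -0.9658, -0.003]] q [ 0.179  0.397 -0.173  1.681  0.072  1.07  -1.324]
```

apply_moves(slide=[[0,0,0],[0,0,0],[0,0,0],[0,0,0],[0,0,0],[0,0,0],[0,0,0],[0,0,0]], delta_rot=[[0,10,0],[0,10,0],[0,10,0],[0,10,0],[0,10,0],[0,10,0],[0,10,0],[0,0,0]])

```text
t: 2.72
position: [0.6129, -0.0966, 0.2309]
ee_rot: [-0.327, -0.627, 0.627, 0.327]
force: [-0.5, 0.2, -0.0]
grip_width: 0.06
```

```bash
python3 -c "
from h import *; s,R=st()
print('slide mm',1e3*R.T@(np.array([.612,-.0975,.140])-s['position']))"
```

```text
2.73 pos [ 0.6129 -0.0966  0.2309] F [-0.49  0.2  -0.04] T [-0.014 -0.037 -0.038] w 0.06
tool axes x,y,z in world: [[-0.572, 0.8202, 0.0003], [-0.0008, -0.0002, -1.0], [-0.8202, -0.572, 0.0008]] q [ 0.     0.388  0.073  1.696 -0.031  1.059 -2.449]
slide mm [-0.23359046 90.88499478  1.12978101]
```

apply_moves(slide=[[0,30,0.5],[0,30,0.5],[0,27,0],[0,0,0]], delta_rot=[[0,0,0],[0,0,0],[0,0,0],[0,0,0]])

```text
t: 3.22
position: [0.6105, -0.0972, 0.1421]
ee_rot: [-0.325, -0.626, 0.628, 0.328]
force: [-0.4, -0.3, 0.8]
grip_width: 0.0598
```

Run:
```python
from h import *
import cv2
st(); a=imaging.capture("scene")[220:320,220:345]; b=imaging.capture("top")[145:285,270:450]
a=cv2.resize(a,(750,600),interpolation=2)
cv2.imwrite("pics/c3.png",a);cv2.imwrite("pics/c4.png",cv2.resize(b,None,fx=4,fy=4))
```

```text
3.23 pos [ 0.6105 -0.0972  0.1421] F [-0.39 -0.34  0.84] T [ 0.005 -0.016  0.013] w 0.0598
tool axes x,y,z in world: [[-0.5733, 0.8194, 0.0032], [-0.0049, 0.0004, -1.0], [-0.8194, -0.5733, 0.0038]] q [ 0.01   0.48   0.062  1.778 -0.037  0.89  -2.442]
```

View pics/c3.png

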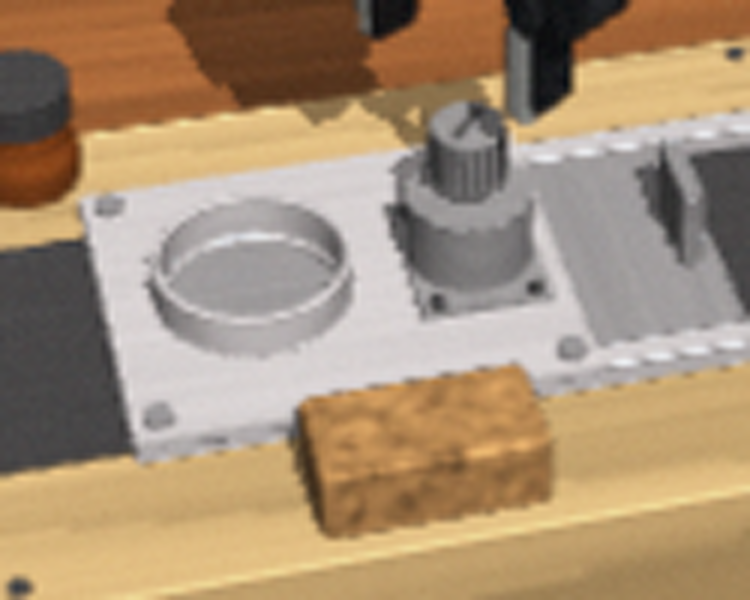

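The scene crop shows the finger tips at about (372,38) and (525,118), and the head top at (467,125). I'll compare these with the predicted positions.

Run:
```python
from h import *
p=np.array([.6105,-.0972,.1421]); z=np.array([-.8194,-.5733,0]);x=np.array([-.5733,.8194,0])
f=lambda X:np.round((proj("scene",X)-[220,220])*6)
for s in(1,-1):
  for w in(-.011,.011):
    print(s,w,[f(p+s*.030*z+w*x+[0,0,d]) for d in(0,.008)])
for X in([.6126,-.0971,.126],[.6105,-.0972,.126],[.616,-.0972,.126],[.6126,-.0971,.122]): print(X,f(X))
```

```text
1 -0.011 [array([376.,  51.]), array([376.,  31.])]
1 0.011 [array([423.,  23.]), array([422.,   3.])]
-1 -0.011 [array([507., 126.]), array([507., 106.])]
-1 0.011 [array([553.,  96.]), array([553.,  76.])]
[0.6126, -0.0971, 0.126] [466. 116.]
[0.6105, -0.0972, 0.126] [465. 112.]
[0.616, -0.0972, 0.126] [468. 122.]
[0.6126, -0.0971, 0.122] [466. 125.]
```

View pics/c4.png

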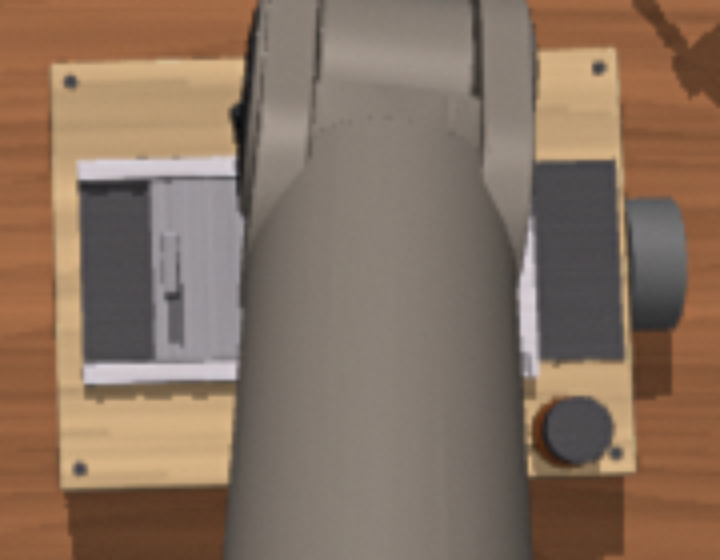

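Tips match the prediction within about 2 mm. The head reads x≈0.612–0.616. I'll descend and close to a near-touch opening first.

apply_moves(slide=[[-2,14,-3],[0,14,0],[0,11,0],[0,0,0]], delta_rot=[[0,0,0],[0,0,0],[0,0,0],[0,0,0]], force=20)

```text
t: 3.82
position: [0.615, -0.0972, 0.1039]
ee_rot: [-0.327, -0.626, 0.627, 0.328]
force: [-0.2, 0.5, -1.1]
grip_width: 0.06
```

apply_moves(slide=[[0,0,0],[0,0,0],[0,0,0],[0,0,0]], delta_rot=[[0,0,0],[0,0,0],[0,0,0],[0,0,0]], fingers=31)

```text
t: 4.32
position: [0.6161, -0.0973, 0.1055]
ee_rot: [0.328, 0.627, -0.627, -0.327]
force: [-0.9, 0.8, 0.2]
grip_width: 0.0312
```

Run:
```python
from h import *
import cv2
st(); a=imaging.capture("scene")[220:320,220:345]
cv2.imwrite("pics/c5.png",cv2.resize(a,(750,600),interpolation=2))
```

```text
4.33 pos [ 0.6161 -0.0973  0.1055] F [-0.93  0.77  0.24] T [-0.02   0.037 -0.003] w 0.0312
tool axes x,y,z in world: [[-0.5707, 0.8212, -0.0003], [0.0005, -0.0, -1.0], [-0.8212, -0.5707, -0.0004]] q [ 0.013  0.531  0.059  1.792 -0.041  0.819 -2.443]
```

View pics/c5.png

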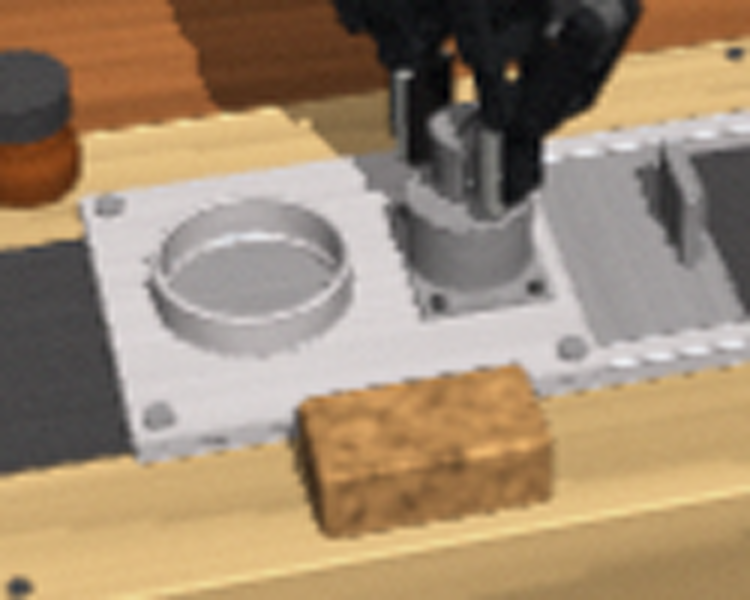

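The fingers straddle the head, with tips just above the bush. Closing gently.

apply_moves(slide=[[0,0,0],[0,0,0],[0,0,0],[0,0,0]], delta_rot=[[0,0,0],[0,0,0],[0,0,0],[0,0,0]], fingers=20, force=20)

```text
t: 4.88
position: [0.6142, -0.0987, 0.1055]
ee_rot: [-0.327, -0.626, 0.627, 0.329]
force: [-6.7, -2.9, 5.8]
grip_width: 0.0254
```

```bash
python3 -c "
from h import *; st()"
```

```text
4.88 pos [ 0.6142 -0.0987  0.1055] F [-6.66 -2.88  5.84] T [-0.385  1.223  0.085] w 0.0254
tool axes x,y,z in world: [[-0.5697, 0.8218, 0.0009], [-0.0032, -0.0011, -1.0], [-0.8218, -0.5697, 0.0033]] q [ 0.014  0.531  0.06   1.793 -0.04   0.822 -2.443]
```

Gripped at 25.4 mm. The side force means the axis is about 2 mm off along tool +z, so I'll relieve it, then begin lifting.

apply_moves(slide=[[0,0,1],[0,0,1],[0,-1,0],[0,0,0]], delta_rot=[[0,0,0],[0,0,0],[0,0,0],[0,0,0]])

```text
t: 5.38
position: [0.6141, -0.0987, 0.1057]
ee_rot: [-0.328, -0.626, 0.627, 0.328]
force: [-0.2, -2.8, -4.3]
grip_width: 0.0254
```

```bash
python3 -c "
from h import *; st()"
```

```text
5.38 pos [ 0.6141 -0.0987  0.1057] F [-0.18 -2.75 -4.26] T [-0.433 -0.001 -0.01 ] w 0.0254
tool axes x,y,z in world: [[-0.5706, 0.8212, -0.0], [-0.0004, -0.0003, -1.0], [-0.8212, -0.5706, 0.0005]] q [ 0.015  0.529  0.059  1.795 -0.04   0.819 -2.441]
```

apply_moves(slide=[[-0.7,-0.5,0.4],[0,-0.5,0],[0,-0.5,0],[0,0,0]], delta_rot=[[0,0,0],[0,0,0],[0,0,0],[0,0,0]])

```text
t: 5.88
position: [0.6141, -0.0987, 0.1076]
ee_rot: [0.327, 0.627, -0.627, -0.328]
force: [-0.5, 1.8, -5.3]
grip_width: 0.0254
```

apply_moves(slide=[[0,-0.5,0],[0,0,0]], delta_rot=[[0,0,0],[0,0,0]])

```text
t: 6.12
position: [0.6141, -0.0988, 0.108]
ee_rot: [0.327, 0.627, -0.627, -0.328]
force: [0.2, 1.6, -7.5]
grip_width: 0.0251
```

apply_moves(slide=[[0,-0.5,0],[0,0,0]], delta_rot=[[0,0,0],[0,0,0]])

```text
t: 6.38
position: [0.6141, -0.0988, 0.1083]
ee_rot: [0.327, 0.627, -0.627, -0.328]
force: [1.7, 2.5, -11.7]
grip_width: 0.0253
```

Lugs met the thread's underside at about 2.3 mm of lift. I'll ease off to about 9 N and turn anticlockwise, watching for the force to drop.

apply_moves(slide=[[0,0.2,0],[0,0,0],[0,0,0]], delta_rot=[[0,0,0],[0,-5,0],[0,-5,0]])

```text
t: 6.75
position: [0.6146, -0.0984, 0.1084]
ee_rot: [0.271, 0.654, -0.653, -0.271]
force: [2.4, 2.5, -12.2]
grip_width: 0.0248
```

apply_moves(slide=[[0,0,0],[0,0,0]], delta_rot=[[0,-5,0],[0,-5,0]])

```text
t: 7.0
position: [0.6149, -0.098, 0.1084]
ee_rot: [0.213, 0.675, -0.674, -0.212]
force: [3.2, 4.5, -13.2]
grip_width: 0.0251
```

apply_moves(slide=[[0,0,0],[0,0,0]], delta_rot=[[0,-5,0],[0,-5,0]])

```text
t: 7.25
position: [0.6152, -0.0974, 0.1084]
ee_rot: [0.153, 0.691, -0.69, -0.152]
force: [3.7, 6.3, -14.4]
grip_width: 0.0249
```

```bash
python3 -c "
from h import *; st()"
```

```text
7.25 pos [ 0.6152 -0.0974  0.1084] F [  3.66   6.26 -14.39] T [ 1.261 -0.877 -0.063] w 0.0249
tool axes x,y,z in world: [[-0.9065, 0.4222, -0.0007], [0.0016, 0.0019, -1.0], [-0.4222, -0.9065, -0.0024]] q [ 0.112  0.527 -0.072  1.786  0.046  0.829 -1.989]
```

The TCP is orbiting, so the axis sits about 3.4 mm along tool +x, at about (0.6121, -0.0961). I'll set the screw down, regrip centred, and continue.

apply_moves(slide=[[0,1.5,0],[0,1.5,0],[0,0,0]], delta_rot=[[0,0,0],[0,0,0],[0,0,0]])

```text
t: 7.62
position: [0.6153, -0.0975, 0.1064]
ee_rot: [0.154, 0.691, -0.689, -0.153]
force: [-0.6, 6.3, -4.8]
grip_width: 0.0255
```

apply_moves(slide=[[0,0,0],[0,0,0],[3,0,0],[0,0,0]], delta_rot=[[0,0,0],[0,0,0],[0,0,0],[0,0,0]], fingers=34)

```text
t: 8.12
position: [0.6115, -0.0982, 0.1059]
ee_rot: [-0.154, -0.69, 0.69, 0.154]
force: [-0.2, -0.2, -0.5]
grip_width: 0.0342
```

```bash
python3 -c "
from h import *; s,R=st()
print('slide mm',1e3*R.T@(np.array([.6121,-.0961,.1055])-s['position']))"
```

```text
8.12 pos [ 0.6115 -0.0982  0.1059] F [-0.23 -0.19 -0.52] T [ 0.     0.022 -0.012] w 0.0342
tool axes x,y,z in world: [[-0.9047, 0.4261, -0.0004], [0.0003, -0.0003, -1.0], [-0.4261, -0.9047, 0.0001]] q [ 0.111  0.526 -0.07   1.795  0.048  0.822 -1.994]
slide mm [ 0.38879644  0.38045664 -2.1701063 ]
```

apply_moves(slide=[[0.4,0,-1.5],[0,0,0],[0,0,0],[0,0,0],[0,0,0]], delta_rot=[[0,0,0],[0,0,0],[0,0,0],[0,0,0],[0,0,0]], fingers=20)

```text
t: 8.75
position: [0.6127, -0.0961, 0.1062]
ee_rot: [0.155, 0.69, -0.69, -0.154]
force: [1.1, 1.8, 5.6]
grip_width: 0.025
```

```bash
python3 -c "
from h import *; s,R=st(); print('F tool',R.T@s['force'])"
```

```text
8.75 pos [ 0.6127 -0.0961  0.1062] F [1.06 1.84 5.64] T [ 0.425 -0.171 -0.003] w 0.025
tool axes x,y,z in world: [[-0.9049, 0.4257, -0.0013], [0.0016, 0.0003, -1.0], [-0.4257, -0.9049, -0.0009]] q [ 0.108  0.526 -0.071  1.794  0.048  0.822 -1.996]
F tool [-0.18579014 -5.63684153 -2.12601037]
```

apply_moves(slide=[[0,-1,-0.5],[0,-1,0],[0,-0.8,0],[0,0,0]], delta_rot=[[0,0,0],[0,0,0],[0,0,0],[0,0,0]])

```text
t: 9.25
position: [0.6125, -0.0961, 0.1078]
ee_rot: [0.155, 0.69, -0.69, -0.154]
force: [5.2, 0.5, -4.7]
grip_width: 0.0247
```

apply_moves(slide=[[0,-0.4,0],[0,0,0]], delta_rot=[[0,0,0],[0,0,0]])

```text
t: 9.5
position: [0.6126, -0.0961, 0.1082]
ee_rot: [0.155, 0.69, -0.69, -0.154]
force: [4.8, 0.0, -5.0]
grip_width: 0.0252
```

apply_moves(slide=[[-0.6,-0.4,0],[0,0,0]], delta_rot=[[0,0,0],[0,0,0]])

```text
t: 9.75
position: [0.6126, -0.0961, 0.1086]
ee_rot: [0.154, 0.69, -0.69, -0.154]
force: [5.1, 0.4, -7.4]
grip_width: 0.0251
```

apply_moves(slide=[[0,-0.4,0],[0,0,0]], delta_rot=[[0,0,0],[0,0,0]])

```text
t: 10.0
position: [0.6125, -0.0961, 0.1088]
ee_rot: [0.154, 0.69, -0.69, -0.154]
force: [6.3, 0.9, -9.3]
grip_width: 0.0248
```

apply_moves(slide=[[0,0,0],[0,0,0]], delta_rot=[[0,-5,0],[0,-5,0]])

```text
t: 10.25
position: [0.6126, -0.096, 0.1089]
ee_rot: [0.092, 0.701, -0.701, -0.093]
force: [6.3, 1.0, -8.5]
grip_width: 0.0251
```

apply_moves(slide=[[0,0,0],[0,0,0]], delta_rot=[[0,-5,0],[0,-5,0]])

```text
t: 10.5
position: [0.6126, -0.0959, 0.1092]
ee_rot: [0.031, 0.707, -0.706, -0.031]
force: [4.5, 1.7, -5.5]
grip_width: 0.0249
```

```bash
python3 -c "
from h import *; st()"
```

```text
10.5 pos [ 0.6126 -0.0959  0.1092] F [ 4.47  1.67 -5.49] T [ 0.44  -0.977  0.054] w 0.0249
tool axes x,y,z in world: [[-0.9962, 0.0876, 0.0003], [-0.0002, 0.0004, -1.0], [-0.0876, -0.9962, -0.0004]] q [ 0.171  0.527 -0.156  1.786  0.105  0.837 -1.693]
```

Force dropped and z rose, so a start is here. I'll go a little further into it, then lift.

apply_moves(slide=[[0,0,0],[0,0,0],[0,-0.6,0],[0,-0.6,0],[0,0,0]], delta_rot=[[0,-4,0],[0,-4,0],[0,0,0],[0,0,0],[0,0,0]])

```text
t: 11.12
position: [0.6127, -0.0958, 0.1107]
ee_rot: [-0.017, 0.707, -0.707, 0.017]
force: [4.8, 2.7, -6.2]
grip_width: 0.0251
```

apply_moves(slide=[[0,-1,0],[0,-1,0],[0,0,0]], delta_rot=[[0,0,0],[0,0,0],[0,0,0]])

```text
t: 11.5
position: [0.6126, -0.0958, 0.1126]
ee_rot: [-0.017, 0.707, -0.707, 0.017]
force: [4.9, 1.8, -6.6]
grip_width: 0.0252
```

apply_moves(slide=[[0,-1,0],[0,-1,0],[0,-1,0],[0,-1,0],[0,0,0]], delta_rot=[[0,0,0],[0,0,0],[0,0,0],[0,0,0],[0,0,0]])

```text
t: 12.12
position: [0.6126, -0.0958, 0.1166]
ee_rot: [-0.017, 0.707, -0.707, 0.017]
force: [4.7, 1.9, -6.7]
grip_width: 0.0249
```

apply_moves(slide=[[0,-0.5,0],[0,-0.5,0],[0,0,0]], delta_rot=[[0,0,0],[0,0,0],[0,0,0]])

```text
t: 12.5
position: [0.6126, -0.0958, 0.1175]
ee_rot: [-0.017, 0.707, -0.707, 0.017]
force: [4.9, 1.4, -6.3]
grip_width: 0.0252
```

apply_moves(slide=[[0,-0.5,0],[0,0,0]], delta_rot=[[0,0,0],[0,0,0]])

```text
t: 12.75
position: [0.6126, -0.0958, 0.118]
ee_rot: [-0.017, 0.707, -0.707, 0.017]
force: [4.0, 2.2, -7.8]
grip_width: 0.025
```

apply_moves(slide=[[0,-0.4,0],[0,0,0]], delta_rot=[[0,0,0],[0,0,0]])

```text
t: 13.0
position: [0.6126, -0.0958, 0.1184]
ee_rot: [-0.017, 0.707, -0.707, 0.017]
force: [5.7, 2.9, -7.4]
grip_width: 0.025
```

apply_moves(slide=[[0,-0.3,0],[0,0,0]], delta_rot=[[0,0,0],[0,0,0]])

```text
t: 13.25
position: [0.6126, -0.0958, 0.1186]
ee_rot: [-0.017, 0.707, -0.707, 0.017]
force: [4.6, 3.1, -7.1]
grip_width: 0.0252
```

apply_moves(slide=[[0,-0.4,0],[0,0,0]], delta_rot=[[0,0,0],[0,0,0]])

```text
t: 13.5
position: [0.6126, -0.0958, 0.119]
ee_rot: [-0.017, 0.707, -0.707, 0.017]
force: [5.6, 2.6, -7.4]
grip_width: 0.0251
```

apply_moves(slide=[[0,-0.4,0],[0,0,0]], delta_rot=[[0,0,0],[0,0,0]])

```text
t: 13.75
position: [0.6126, -0.0958, 0.1192]
ee_rot: [-0.017, 0.707, -0.707, 0.017]
force: [5.8, 1.8, -8.3]
grip_width: 0.025
```

Touching the roof at about 12.8 mm. Turning anticlockwise along the thread.

apply_moves(slide=[[0,0,0],[0,0,0],[0,0,0]], delta_rot=[[0,-5,0],[0,-5,0],[0,-5,0]])

```text
t: 14.12
position: [0.6126, -0.0956, 0.1192]
ee_rot: [-0.111, 0.699, -0.698, 0.11]
force: [5.6, 2.2, -7.9]
grip_width: 0.0247
```

apply_moves(slide=[[0,0,0],[0,0,0],[0,0,0]], delta_rot=[[0,-5,0],[0,-5,0],[0,-5,0]])

```text
t: 14.5
position: [0.6125, -0.0955, 0.1192]
ee_rot: [-0.201, 0.678, -0.678, 0.201]
force: [4.2, 2.8, -10.0]
grip_width: 0.0255
```

```bash
python3 -c "
from h import *; st()"
```

```text
14.5 pos [ 0.6125 -0.0955  0.1192] F [  4.16   2.79 -10.04] T [ 0.748 -1.206 -0.011] w 0.0255
tool axes x,y,z in world: [[-0.8388, -0.5444, -0.0001], [-0.0005, 0.0009, -1.0], [0.5444, -0.8388, -0.001]] q [ 0.289  0.529 -0.316  1.772  0.205  0.873 -1.113]
```

apply_moves(slide=[[0,0,0],[0,0,0],[0,0,0]], delta_rot=[[0,-5,0],[0,-5,0],[0,-5,0]])

```text
t: 14.88
position: [0.6124, -0.0953, 0.1192]
ee_rot: [-0.288, 0.646, -0.646, 0.288]
force: [4.9, 2.8, -7.5]
grip_width: 0.025
```

apply_moves(slide=[[0,0,0],[0,0,0]], delta_rot=[[0,-5,0],[0,-5,0]])

```text
t: 15.12
position: [0.6123, -0.0953, 0.1193]
ee_rot: [-0.343, 0.619, -0.618, 0.343]
force: [4.3, 3.8, -6.6]
grip_width: 0.025
```

apply_moves(slide=[[0,0,0],[0,0,0]], delta_rot=[[0,-5,0],[0,-5,0]])

```text
t: 15.38
position: [0.6123, -0.0952, 0.1192]
ee_rot: [-0.395, 0.587, -0.586, 0.395]
force: [4.8, 4.3, -7.6]
grip_width: 0.0249
```

apply_moves(slide=[[0,-0.3,0],[0,-0.3,0],[0,-0.3,0]], delta_rot=[[0,-5,0],[0,-5,0],[0,-5,0]])

```text
t: 15.75
position: [0.6121, -0.0952, 0.12]
ee_rot: [-0.469, 0.53, -0.529, 0.468]
force: [3.5, 4.6, -6.8]
grip_width: 0.0252
```

apply_moves(slide=[[0,-0.3,0],[0,-0.3,0],[0,-0.3,0]], delta_rot=[[0,-5,0],[0,-5,0],[0,-5,0]])

```text
t: 16.12
position: [0.6119, -0.0952, 0.1209]
ee_rot: [0.534, -0.465, 0.463, -0.534]
force: [3.8, 3.7, -7.2]
grip_width: 0.025
```

```bash
python3 -c "
from h import *; st()"
```

```text
16.12 pos [ 0.6119 -0.0952  0.1209] F [ 3.76  3.73 -7.21] T [ 0.948 -0.852  0.005] w 0.025
tool axes x,y,z in world: [[0.1392, -0.9903, -0.0013], [-0.0015, 0.0011, -1.0], [0.9903, 0.1392, -0.0013]] q [ 0.479  0.575 -0.581  1.757  0.381  0.926 -0.121]
```

Climbing at about 14.7 mm. Continuing in the same rhythm.

apply_moves(slide=[[0,-0.3,0],[0,-0.3,0],[0,-0.3,0]], delta_rot=[[0,-5,0],[0,-5,0],[0,-5,0]])

```text
t: 16.5
position: [0.6117, -0.0952, 0.1217]
ee_rot: [0.59, -0.391, 0.389, -0.59]
force: [2.8, 4.3, -7.5]
grip_width: 0.0252
```

apply_moves(slide=[[0,-0.3,0],[0,-0.3,0],[0,-0.2,0]], delta_rot=[[0,-5,0],[0,-5,0],[0,-5,0]])

```text
t: 16.88
position: [0.6116, -0.0953, 0.1225]
ee_rot: [0.636, -0.311, 0.309, -0.636]
force: [3.0, 4.6, -7.3]
grip_width: 0.025
```

```bash
python3 -c "
from h import *; st()"
```

```text
16.88 pos [ 0.6116 -0.0953  0.1225] F [ 2.95  4.56 -7.27] T [ 1.037 -0.609 -0.026] w 0.025
tool axes x,y,z in world: [[0.6157, -0.788, -0.0021], [-0.0021, 0.001, -1.0], [0.788, 0.6157, -0.0011]] q [ 0.562  0.605 -0.701  1.751  0.463  0.96   0.338]
```

apply_moves(slide=[[0,-0.2,0],[0,-0.2,0],[0,-0.1,0]], delta_rot=[[0,-5,0],[0,-5,0],[0,-5,0]])

```text
t: 17.25
position: [0.6115, -0.0954, 0.123]
ee_rot: [0.671, -0.225, 0.223, -0.671]
force: [2.4, 4.5, -6.6]
grip_width: 0.025
```

```bash
python3 -c "
from h import *; st()"
```

```text
17.25 pos [ 0.6115 -0.0954  0.123 ] F [ 2.4   4.51 -6.59] T [ 0.993 -0.476  0.018] w 0.025
tool axes x,y,z in world: [[0.7986, -0.6019, -0.0024], [-0.0024, 0.0008, -1.0], [0.6019, 0.7986, -0.0008]] q [ 0.601  0.623 -0.76   1.748  0.505  0.979  0.568]
```

apply_moves(slide=[[0,0,0],[0,0,0]], delta_rot=[[0,-5,0],[0,-5,0]])

```text
t: 17.5
position: [0.6114, -0.0955, 0.1231]
ee_rot: [-0.688, 0.166, -0.164, 0.688]
force: [1.7, 4.5, -5.7]
grip_width: 0.0252
```

```bash
python3 -c "
from h import *; st()"
```

```text
17.5 pos [ 0.6114 -0.0955  0.1231] F [ 1.72  4.52 -5.69] T [ 0.945 -0.416 -0.202] w 0.0252
tool axes x,y,z in world: [[0.8909, -0.4542, -0.0025], [-0.0025, 0.0006, -1.0], [0.4542, 0.8909, -0.0006]] q [ 0.626  0.637 -0.799  1.746  0.533  0.992  0.721]
```

apply_moves(slide=[[0,0,0],[0,0,0]], delta_rot=[[0,-5,0],[0,-5,0]])

```text
t: 17.75
position: [0.6123, -0.096, 0.1232]
ee_rot: [-0.699, 0.105, -0.105, 0.699]
force: [8.5, 3.0, -9.3]
grip_width: 0.0251
```

```bash
python3 -c "
from h import *; st()"
```

```text
17.75 pos [ 0.6123 -0.096   0.1232] F [ 8.51  2.97 -9.29] T [ 0.594 -1.803 -0.288] w 0.0251
tool axes x,y,z in world: [[0.956, -0.2934, -0.0007], [-0.0006, 0.0004, -1.0], [0.2934, 0.956, 0.0002]] q [ 0.65   0.651 -0.837  1.744  0.562  1.005  0.874]
```

Torque climbed to 0.29 Nm, so the stop is reached. I'll ease off, open the fingers, rise, and look.

apply_moves(slide=[[0,0.5,0],[0,0,0]], delta_rot=[[0,2,0],[0,0,0]])

```text
t: 18.0
position: [0.6124, -0.096, 0.1231]
ee_rot: [0.697, -0.118, 0.118, -0.697]
force: [3.5, 2.9, -4.5]
grip_width: 0.025
```

apply_moves(slide=[[0,0,0],[0,0,0],[0,0,0],[0,0,0]], delta_rot=[[0,0,0],[0,0,0],[0,0,0],[0,0,0]], fingers=45)

```text
t: 18.5
position: [0.6126, -0.0965, 0.1234]
ee_rot: [0.697, -0.118, 0.118, -0.697]
force: [-0.2, 0.5, 0.9]
grip_width: 0.0449
```

apply_moves(slide=[[0,-30,0],[0,-30,0],[0,0,0]], delta_rot=[[0,0,0],[0,0,0],[0,0,0]])

```text
t: 18.88
position: [0.6142, -0.096, 0.1859]
ee_rot: [-0.697, 0.116, -0.12, 0.697]
force: [-0.3, 0.4, 0.2]
grip_width: 0.0451
```

Run:
```python
from h import *
import cv2
st(); a=imaging.capture("scene")[220:320,220:345]
cv2.imwrite("pics/c6.png",cv2.resize(a,(750,600),interpolation=2))
f=lambda X:np.round((proj("scene",X)-[220,220])*6)
for z in(.126,.143): print(z,f([.612,-.0961,z]))
```

```text
18.88 pos [ 0.6142 -0.096   0.1859] F [-0.32  0.36  0.15] T [-0.051  0.052  0.013] w 0.0451
tool axes x,y,z in world: [[0.9443, -0.329, 0.0044], [0.0044, -0.0007, -1.0], [0.329, 0.9443, 0.0008]] q [ 0.676  0.581 -0.873  1.693  0.494  1.097  0.889]
0.126 [469. 114.]
0.143 [468.  73.]
```

View pics/c6.png

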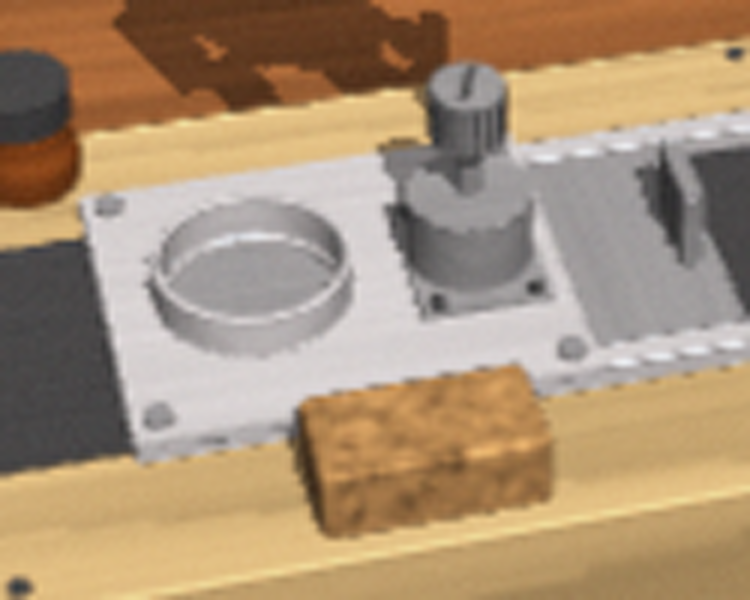

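The head top rose from crop row 125 to 83, about 17 mm, and it stays up with the hand off. The gate is still shut, with the tab top at (675,150). Now I'll align with the tab.

apply_moves(slide=[[0,0,0],[0,0,0],[0,0,37],[0,0,37],[0,0,0]], delta_rot=[[0,-10.7,0],[0,-10.7,0],[0,0,0],[0,0,0],[0,0,0]], fingers=36)

```text
t: 19.55
position: [0.6087, -0.0183, 0.1826]
ee_rot: [-0.706, -0.015, 0.016, 0.708]
force: [1.1, -1.0, -0.2]
grip_width: 0.0363
```

```bash
python3 -c "
from h import *; s,R=st()
print('slide mm',1e3*R.T@(np.array([.6095,-.021,.073])-s['position']))"
```

```text
19.55 pos [ 0.6087 -0.0183  0.1826] F [ 1.1  -1.04 -0.22] T [-0.008 -0.021 -0.032] w 0.0363
tool axes x,y,z in world: [[0.999, 0.0444, -0.0013], [-0.0014, 0.0017, -1.0], [-0.0444, 0.999, 0.0018]] q [ 0.614  0.604 -0.965  1.719  0.545  1.114  1.096]
slide mm [  0.810874   109.56744368  -2.94133629]
```

apply_moves(slide=[[1,30,-2.5],[0,30,0],[0,25,0],[0,0,0]], delta_rot=[[0,0,0],[0,0,0],[0,0,0],[0,0,0]])

```text
t: 20.05
position: [0.6089, -0.0263, 0.0955]
ee_rot: [0.707, 0.011, -0.015, -0.707]
force: [0.5, 0.0, 0.1]
grip_width: 0.0359
```

apply_moves(slide=[[0,8,0],[0,8,0],[0,5,0],[0,0,0]], delta_rot=[[0,0,0],[0,0,0],[0,0,0],[0,0,0]])

```text
t: 20.55
position: [0.6108, -0.0248, 0.0771]
ee_rot: [0.707, 0.013, -0.014, -0.707]
force: [-0.5, 0.3, 0.2]
grip_width: 0.0362
```

Run:
```python
from h import *
import cv2
st(); a=imaging.capture("scene")[220:320,265:390]
cv2.imwrite("pics/c7.png",cv2.resize(a,(750,600),interpolation=2))
```

```text
20.55 pos [ 0.6108 -0.0248  0.0771] F [-0.45  0.29  0.24] T [ 0.001  0.022 -0.009] w 0.0362
tool axes x,y,z in world: [[0.9993, 0.0384, -0.0004], [-0.0004, -0.0001, -1.0], [-0.0384, 0.9993, -0.0001]] q [ 0.558  0.723 -0.872  1.79   0.67   0.954  1.009]
```

View pics/c7.png

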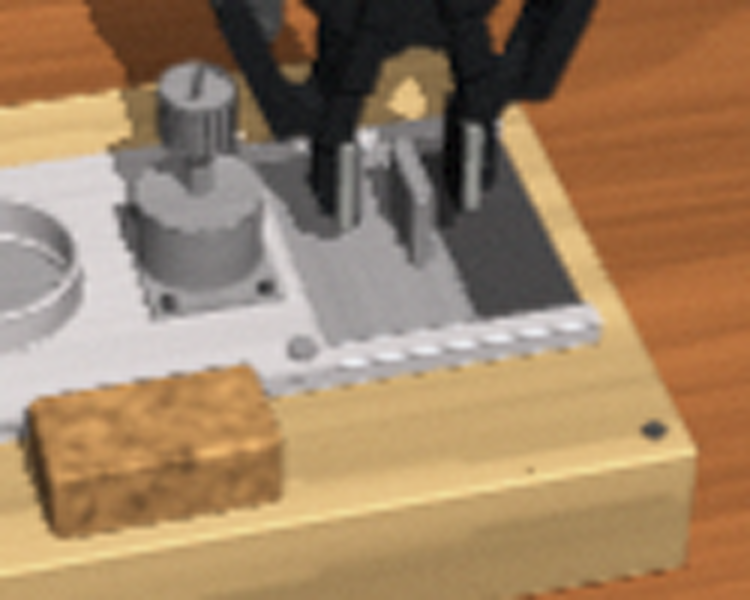

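The fingers straddle the tab (pads at (348,185) and (472,165), tab at (415,200)), and the screw is still up. Sliding +y.

apply_moves(slide=[[0,1,8],[0,1,8],[0,0,9],[0,0,10],[0,0,10],[0,0,10],[0,0,10],[0,0,10]], delta_rot=[[0,0,0],[0,0,0],[0,0,0],[0,0,0],[0,0,0],[0,0,0],[0,0,0],[0,0,0]])

```text
t: 21.6
position: [0.6081, 0.0509, 0.0754]
ee_rot: [-0.707, -0.014, 0.013, 0.707]
force: [0.5, -3.8, 2.3]
grip_width: 0.0362
```

apply_moves(slide=[[0,0,4],[0,0,3],[0,0,2],[0,0,0]], delta_rot=[[0,0,0],[0,0,0],[0,0,0],[0,0,0]])

```text
t: 22.1
position: [0.6077, 0.0594, 0.0753]
ee_rot: [-0.707, -0.014, 0.013, 0.707]
force: [-0.2, -1.5, 1.5]
grip_width: 0.0362
```

apply_moves(slide=[[0,0,2],[0,0,2],[0,0,0]], delta_rot=[[0,0,0],[0,0,0],[0,0,0]])

```text
t: 22.48
position: [0.6075, 0.0633, 0.0753]
ee_rot: [-0.707, -0.014, 0.014, 0.707]
force: [0.8, -3.1, 0.5]
grip_width: 0.0361
```

apply_moves(slide=[[0,0,2],[0,0,1],[0,0,0]], delta_rot=[[0,0,0],[0,0,0],[0,0,0]])

```text
t: 22.85
position: [0.6076, 0.0634, 0.0752]
ee_rot: [0.708, 0.013, -0.013, -0.706]
force: [0.4, -8.7, 4.0]
grip_width: 0.0359
```

The end stop is reached: y has stalled at 0.0634 and the force is up to 8.7 N. I'll back the finger off, rise clear and check.

apply_moves(slide=[[0,0,-8],[0,0,-5],[0,0,0]], delta_rot=[[0,0,0],[0,0,0],[0,0,0]])

```text
t: 23.22
position: [0.6077, 0.0533, 0.0751]
ee_rot: [-0.707, -0.013, 0.014, 0.707]
force: [-0.7, 0.3, -0.3]
grip_width: 0.0358
```

apply_moves(slide=[[0,-30,0],[0,-40,0],[0,-40,0],[0,0,0]], delta_rot=[[0,0,0],[0,0,0],[0,0,0],[0,0,0]])

```text
t: 23.72
position: [0.6097, 0.0549, 0.1887]
ee_rot: [-0.706, -0.016, 0.012, 0.707]
force: [-0.3, -0.8, -1.2]
grip_width: 0.0361
```

Run:
```python
from h import *
import cv2
st(); a=imaging.capture("scene")[220:320,265:390]
cv2.imwrite("pics/c8.png",cv2.resize(a,(750,600),interpolation=2))
f=lambda X:np.round((proj("scene",X)-[265,220])*6)
for d in(0,.064,.07): print(d,f(np.array([.6095,-.021,.093])+d*np.array([-.038,.9993,0])))
print("head top",f([.612,-.0961,.143]))
```

```text
23.73 pos [0.6097 0.0549 0.1887] F [-0.27 -0.76 -1.18] T [ 0.01  -0.009  0.   ] w 0.0361
tool axes x,y,z in world: [[0.9992, 0.0391, 0.0059], [0.0059, 0.0016, -1.0], [-0.0391, 0.9992, 0.0014]] q [ 0.496  0.599 -0.969  1.712  0.544  1.118  0.974]
0 [413. 160.]
0.064 [591. 133.]
0.07 [607. 130.]
head top [198.  73.]
```

View pics/c8.png

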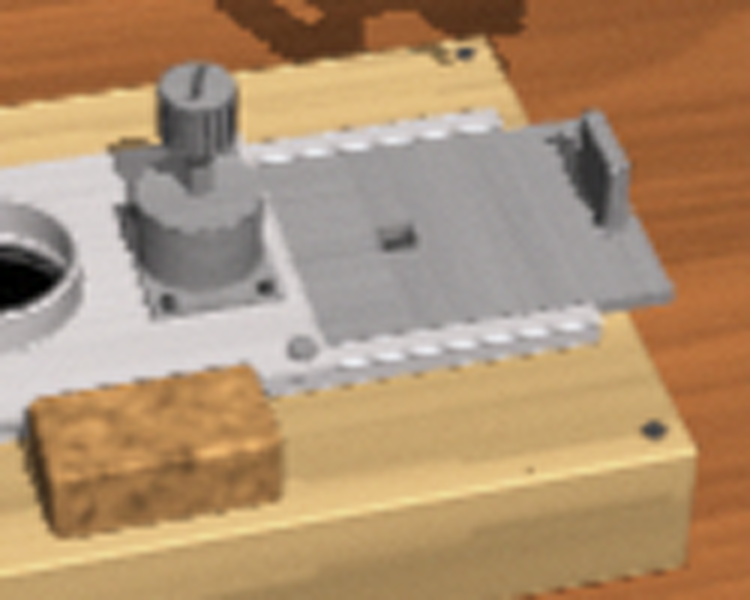

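The gate is fully open: the tab's top edge is at about (608,140), where 70 mm predicts column 607. The screw is still parked (head top (198,83)) and the hand is clear.

```bash
python3 -c "
from h import *; print(bot.sign_off())"
```

```text
the job is handed in; nothing more can be done
None
```

The gate is open and the captive screw is parked up at its stop. I handed the job in at about 24 s; the sign-off gave no verdict.

- **Finding the thread:** The first grip was about 3.4 mm off the screw's axis. I set the screw down, regripped on centre and went on. Pulled up lightly, the lugs met the thread's underside after about 2.3 mm of lift. The start was about 50° further anticlockwise.
- **Unscrewing:** I lifted the screw to the roof at about 12.8 mm, then turned it about 160° anticlockwise to the stop. Lift there was about 17 mm. The highest upward pull I read was 14.4 N, just before the regrip, and about 10 N on the thread. Forces were only read at the end of each move, so brief peaks in between would not show.
- **Opening the gate:** I let go and saw the screw stay up with the gate still shut. I then pushed the tab to its end stop, where the force rose to 8.7 N, and backed off and rose clear.

**Last checks:** In the scene camera the head's top had risen by about 17 mm, and it was in the same place after the gate was opened. The tab stands where the full 70 mm of opening puts it, to within about 1 px along the slide. The cork block was unmoved in that picture; I did not re-check the jar or the bench tools at the end.

**Disagreement:** The two cameras differed by about 9 mm on the screw's position in x. I settled it by touch with the gripper.

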